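# Set up the inspection lamp: seat block, kickstand down, hold the frame upright

### The job

First seat the loose reference block flat and square in the pocket of the lamp stand and let go of it. Then flip the stand's kickstand over centre until it is fully down, and after that raise the leaning lamp frame by its bar until it stands upright, and keep holding it there with the gripper: the frame falls back if let go, so finish while still holding it. Leave the lens cap, bottle and screwdriver where they are.

Things in the scene. Friction and masses are not known exactly. Their poses are not given: they have to be found in the camera images.
- stand: Aluminium and dark steel lamp stand, fixed to the bench; place and yaw vary. Origin: on the bench under the hub, z up. Hub axis along the stand's own x, 45 mm above the bench, in a fork 60 mm wide along x, 62 mm high. The pocket lies 105 mm from the origin towards its -x (roughly towards the robot). The lamp frame leans to its +y side; the kickstand lands on the -y side.
- nest (a point): Centre of the pocket's floor, 6 mm above the bench, axes as the stand's. The pocket is 45 mm along the stand's x and 65 mm along its y, with 6 mm upright walls that then flare outwards at 45 degrees to a lip 18 mm above the bench (lip outline about 61 by 81 mm).
- block: Loose reference block, aluminium with a white dotted tile on top, 40 mm (own x) by 60 mm (own y) by 35 mm high, 0.18 to 0.29 kg. Origin at the centre of its underside. It lies flat on the bench at any yaw up to 40 degrees either way, at the stand's -y side; it fits the pocket with its 40 mm along the stand's x, either way round, with 2.5 mm to spare on each side.
- lamp_frame: Tipping lamp frame. Origin on the hub axis, own z up the mast, own x parallel to the stand's x. Flat mast 36 x 14 mm, 190 mm long, black box on its +y face; 180 mm up a 16 mm round bar runs to -x and bears a black lamp (44 mm diameter, 45 mm long) at 105 mm; 30 mm up a stub to +x bears the kickstand. Weight and a light spring tip it to its leaning stop; 2 to 4 N at the bar holds it.
- frame_bar (a point): Point on the axis of the frame's round bar (16 mm diameter, along the frame's x), 50 mm from the mast's middle towards -x, in the middle of the 65 mm of bar that is free between mast and lamp; 180 mm from the hub axis. About 225 mm above the bench when upright, about 160 mm when leaning.
- tilt (a joint): Lean of the lamp frame about the hub axis, rad: 0 = upright, positive = leaning to the stand's +y side, 0.87 = resting on its leaning stop (start). It stops just past upright at -0.02, where the lowered kickstand's foot meets the bench.
- kickstand (a joint): Kickstand angle relative to the frame, rad: 0 = stowed, lying along the mast; it swings through the stand's up direction to the -y side; 2.16 = fully down (stop). With the frame leaning at 0.87 it is over centre (points straight up) at about 0.87; beyond that it falls down to its stop by itself, before that it falls back.
- kick_pivot (a point): Pivot of the kickstand: on the stub, 70 mm from the mast's middle along +x, 30 mm up the frame from the hub axis. The kickstand swings about an axis along the stand's x.
- kick_foot (a point): Centre of the kickstand's dark rubber foot, a barrel 18 mm in diameter and 26 mm long, 107 mm from the pivot (the foot ends at 120 mm); the rest of the kickstand is a 10 mm steel rod. Free space on both sides of it along the stand's x (about 40 mm towards the mast). Under 1 N moves it.
- lens_cap: Bystander: black round lens cap, 48 mm diameter, 20 mm high; origin at the centre of its underside. It and the block may have changed places.
- bottle: Bystander: white bottle, 60 mm diameter, 140 mm high; origin at the centre of its underside.
- driver: Bystander: screwdriver lying on the bench, 160 mm long along its x.
Not all that is in view belongs to the job. There is more than one size of the stand; the job needs the largest.

How it is judged:
On the way, in this order (a step that is already met when the one before it is completed fails the run):
1. the block sits flat and square in the pocket, let go (z of block in the frame of nest below 0.003 m and horizontal distance between block and nest below 0.0045 m and angle between the x axis of block and the x axis of stand, either way round below 0.1 rad and angle between block's own z axis and vertical below 0.05 rad and contact force between the fingers and block below 0.1 N and value of joint kickstand below 0.8 rad and value of joint tilt above 0.7 rad), for 0.2 s.
2. the kickstand is fully down, the frame still leaning (value of joint kickstand above 2.05 rad and value of joint tilt above 0.6 rad), for 0.2 s.
3. the gripper holds the frame upright (value of joint tilt below 0.06 rad and contact force between the fingers and lamp_frame above 0.5 N and value of joint kickstand above 2.05 rad), for 0.2 s.
At the end, for the whole second after the job is handed in: The lamp frame is held still within 0.06 rad of upright by the gripper's fingers (more than 0.5 N on the frame), the kickstand is down past 2.05 rad, and the block lies in the pocket: underside within 3 mm of its floor, centre within 4.5 mm, square within 0.1 rad and level within 0.05 rad (all of step 3 and value of joint tilt above -0.06 rad and angular speed of lamp_frame below 0.1 rad/s and z of block in the frame of nest below 0.003 m and horizontal distance between block and nest below 0.0045 m and angle between the x axis of block and the x axis of stand, either way round below 0.1 rad and angle between block's own z axis and vertical below 0.05 rad); the arm keeps its last pose, push and grip.
It fails at once if a bystander is moved more than 40 mm (distance of any of lens_cap, bottle, driver from where it was at the start of the episode above 0.04 m).
It also fails if it takes over 64 s, if anything falls off the work surface, if the arm or the gripper's body presses on something with over 40 N, if the wrist force passes 120 N, or if a joint passes its speed limit or range.

### The arm

A 7-joint arm with a two-finger parallel gripper is mounted at the origin on the work surface. World frame = base frame: x ahead of the robot, y to its left, z up, the work surface at z = 0. Lengths are in m, angles in rad, forces in N, time in s.
With the tool pointing down it reaches from about 0.4 to 0.9 m from the base axis. Payload 5.5 kg.
Tool frame: the origin (TCP) lies on the centre line of the jaws, within the pads' length; the fingertips stand 14 mm ahead of it and the grasp point (between the pads) lies 5 mm behind it; z points along the fingers, y is the direction in which the jaws open and shut (so a half turn about z gives the same grasp; the last joint's range is limited). The gripper opens to 85 mm and grips with 20 to 120 N. Pads are 22 mm wide; open, the fingers measure 114 mm over their backs; the gripper's body (76 mm by 85 mm) begins 54 mm behind the grasp point. The pads swing forward as they close: fully open they stand 13 mm farther back than shut.
Start: joints at [1.493, 0.501, -0.427, 1.55, 0.221, 1.138, -0.21], TCP at [0.217, -0.613, 0.245] pointing down, gripper open.
Joint ranges: [-2.88, 2.88], [-0.31, 2.03], [-1.54, 1.56], [0.2, 2.42], [-1.41, 4.55], [0.19, 2.02], [-2.57, 2.57]. Speed limits (rad/s): [2.57, 2.57, 3.14, 3.14, 3.14, 3.14, 3.14].

### API

Orientations are given as a unit quaternion [w, x, y, z].
In Python, from rig import robot gives the robot as it stands.
- The arm moves only by the shell command python3 -m creep 'ROWS' [FORCE]. ROWS is JSON, a list of rows, each an object with "jaw": the closure, from -1 (fully open) to 1 (shut), so that 0 is half open; "xyz": the shift along the tool's x, y, z in m, a list of three; "dr": the turn, a rotation vector about the tool's x, y, z in degrees, a list of three. In form: [{"jaw": jaw, "xyz": [dx, dy, dz], "dr": [rx, ry, rz]}, ...]. A call has 1 to 20 rows; each row shifts and turns the commanded pose from where the row before left it, along the tool's axes as they then stand; what a row does not reach is not made up. A row lasts 1/8 s, in which the tool goes at most 62.5 mm and 10.7 degrees, less where a joint would pass 70% of its speed; a pose out of reach is approached as far as the arm can. A call is refused whole if a number of a shift passes 0.0625 or a number of a turn 10.7, either way. A call with a gripper value outside its range is refused whole. The fingers move at their own pace and stop on an object; FORCE is the grip in N (left out, the last holds). Time passes only in rows, so rows that do not move let the fingers close. It gives the time, the measured TCP pose, the force and the opening at its end, in the units of the state.
- robot.get_state(): the state, without advancing time (a new reading comes with each control period).
- robot.read_camera(name): name is "scene" or "side" or "wrist"; returns a dict with "color" (400x640x3 uint8, red, green, blue), "depth" (400x640 float32, m along the optical axis (not along the pixel's ray), 0 where there is no reading), "vfov" (degrees; the focal length in pixels is half the picture's height over the tangent of half this angle, whatever the lens; pixels are square), "cx", "cy" (the principal point, pixels), "world_to_cam" (4x4, takes a point from world to camera coordinates). Camera axes: x right, y down, z forward; pixel columns grow to the right and rows downward; lengths in m; the calibration is good to about 2 mm. A picture is of the moment at which its call begins.
- robot.hand_in(): hands the job in, once; it reports no verdict.
The state is a dict: "time": time; "joint_pos": joint angles; "joint_velocities": joint speeds; "tau": joint torques, N m; "tool_pos": TCP position; "orientation": TCP orientation; "ft_force": force on the tool from outside, world axes, zero at the start; "wrist_torque": the same for the moment, N m; "finger_gap": opening from 0.0 (shut) to 1.0 (fully open).
Only numpy, scipy, OpenCV 4.12 (cv2) and the standard library are available. Lean on these libraries where they do the work, as an engineer would, in place of code of your own. Each camera call takes 0.05 s, during which the arm holds its last target. There are 200 camera calls.

## Working session

There is one attempt and no reset: what is moved stays moved. The work goes in short steps, Python scripts to look and compute and a shell command to move; the robot and the scene stay as the last step left them, time stands still between calls to the robot, and variables do not carry over. Pictures are saved under pics/ and viewed, about 8 in all and at most 12, crops included, and the job is handed in when it is done.

```bash
ls; mkdir -p pics; cat > h.py <<'E'
import numpy as np,cv2
from rig import robot
from scipy.spatial.transform import Rotation as R
def snap(name):
    d=robot.read_camera(name); np.savez('/tmp/'+name+'.npz',**d); return d
def load(name): return dict(np.load('/tmp/'+name+'.npz'))
def pts(d):
    z=d['depth']; h,w=z.shape; f=h/2/np.tan(np.radians(float(d['vfov']))/2)
    v,u=np.mgrid[:h,:w]; P=np.stack([(u-d['cx'])/f*z,(v-d['cy'])/f*z,z],-1)
    T=np.linalg.inv(d['world_to_cam']); return P@T[:3,:3].T+T[:3,3]
def save(d,fn): cv2.imwrite('pics/'+fn,d['color'][...,::-1])
def st():
    s=robot.get_state(); q=s['orientation']; r=R.from_quat([q[1],q[2],q[3],q[0]])
    return s,np.array(s['tool_pos']),r.as_matrix()
E
python3 - <<'E'
from h import *
for n in('scene','side','wrist'):
    d=snap(n); save(d,n+'0.png'); T=np.linalg.inv(d['world_to_cam']);print(n,d['vfov'],T[:3,3].round(3),T[:3,2].round(3))
a=[cv2.imread(f'pics/{n}0.png') for n in('scene','side')]
s,p,r=st();print(s['time'],p,r.round(3),s['finger_gap'])
E
```

```text
pics
scene 49.13955314104321 [1.228 0.816 0.91 ] [-0.495 -0.644 -0.583]
side 51.32380505055464 [-0.005  0.711  0.671] [ 0.582 -0.657 -0.479]
wrist 62.91543133142392 [ 0.295 -0.585  0.373] [-0.308 -0.107 -0.946]
0.15 [ 0.21706758 -0.61216201  0.24446686] [[ 0.942  0.334 -0.   ]
 [ 0.334 -0.942  0.001]
 [ 0.    -0.002 -1.   ]] 1.003153475793257
```

View pics/scene0.png

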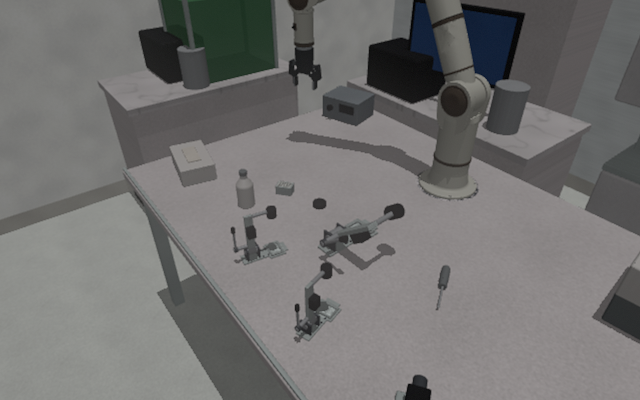

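View pics/side0.png

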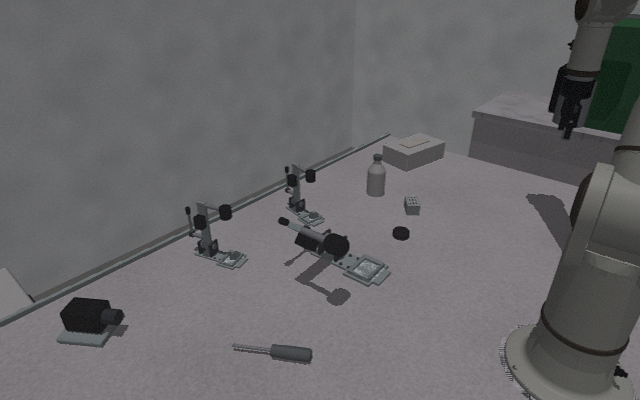

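The scene view shows the large leaning stand around (350,235), the block at (285,188), the cap at (319,203) and the bottle at (245,190). In the side view the pocket is at (368,270), the block at (412,205), the lamp at (335,245) and the kickstand foot at about (284,221).

```bash
python3 - <<'E'
from h import *
d=load('side'); P=pts(d); s=load('scene'); Q=pts(s)
for n,u,v in(('block',412,200),('pocket',368,268),('cap',401,232),('lamp',338,245),('foot',284,221),('bottle',376,175)): print('side',n,P[v,u].round(3))
for n,u,v in(('block',285,186),('cap',319,203),('lamp',395,211)): print('scene',n,Q[v,u].round(3))
a=d['color'][185:305,265:435,::-1]; b=s['color'][170:265,260:420,::-1]
cv2.imwrite('pics/c1.png',np.vstack([cv2.resize(a,(510,360),interpolation=2)[:, :],cv2.resize(b,(510,303))[:240]]))
cv2.imwrite('pics/c1.png',cv2.resize(a,(790,558),interpolation=cv2.INTER_CUBIC))
# block top points, both cams
for nm,X in(('side',P),('scene',Q)):
    c=X[200,412] if nm=='side' else X[186,285]
    m=(abs(X[...,2]-.035)<.005)&(np.hypot(X[...,0]-c[0],X[...,1]-c[1])<.06)
    x=X[m][:,:2].astype(np.float32); print(nm,len(x),cv2.minAreaRect(x),X[m][:,2].mean())
E
```

```text
side block [ 0.523 -0.328  0.034]
side pocket [0.452 0.004 0.005]
side cap [ 0.465 -0.171  0.019]
side lamp [0.431 0.156 0.167]
side foot [0.614 0.133 0.139]
side bottle [ 0.655 -0.319  0.082]
scene block [ 0.528 -0.313  0.036]
scene cap [ 0.482 -0.17   0.022]
scene lamp [0.46  0.157 0.171]
side 138 ((0.5201315879821777, -0.3253515660762787), (0.03895338624715805, 0.06558581441640854), 38.2765998840332) 0.03409836273011451
scene 115 ((0.5226731896400452, -0.32577547430992126), (0.04524631425738335, 0.062442004680633545), 34.00026321411133) 0.03618738468134875
```

View pics/c1.png

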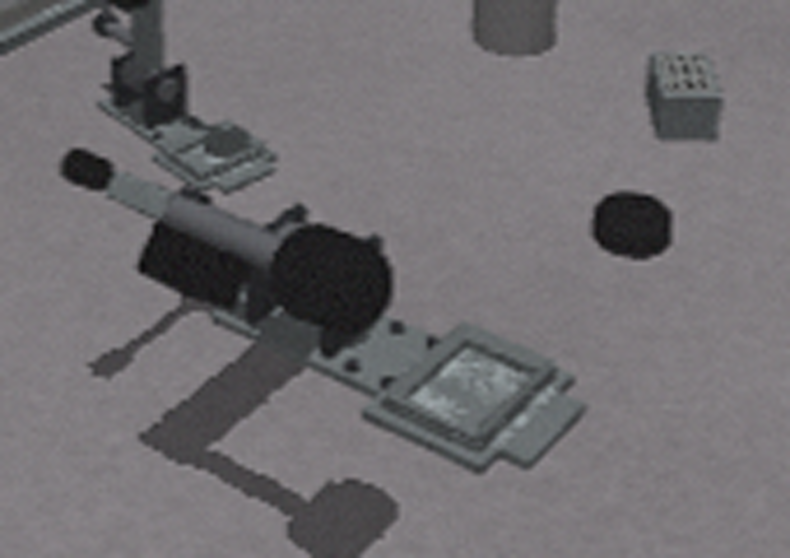

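The crop shows the pocket lip centred near (470,385) in the crop. The block lies clear of its neighbours. Next I fit the stand axes.

```bash
python3 - <<'E'
from h import *
for n in('side','scene'):
    X=pts(load(n)); c=np.array([.455,.005])
    r=np.hypot(X[...,0]-c[0],X[...,1]-c[1])
    m=(X[...,2]>.013)&(X[...,2]<.024)&(r<.062); x=X[m][:,:2].astype(np.float32)
    print(n,len(x),cv2.minAreaRect(x))
    m=(X[...,2]>.003)&(X[...,2]<.009)&(r<.03); print(X[m].mean(0))
    # bar/mast points
    m=(X[...,2]>.14)&(X[...,0]>.4)&(X[...,0]<.7)&(abs(X[...,1]-.15)<.08); y=X[m]; print(len(y),y.min(0),y.max(0),cv2.fitLine(y.astype(np.float32),2,0,.01,.01).ravel())
d=load('side');P=pts(d)
for u,v in((265+383/4.647,185+400/4.647),(265+465/4.647,185+325/4.647),(265+555/4.647,185+372/4.647),(265+480/4.647,185+440/4.647),(265+85/4.647,185+167/4.647),(265+190/4.647,185+212/4.647),(265+260/4.647,185+240/4.647)):
    print(P[int(v),int(u)].round(3))
E
```

```text
side 147 ((0.4531325697898865, 0.010917097330093384), (0.06167169287800789, 0.08248791098594666), 3.8556954860687256)
[0.45638722 0.00504505 0.00519899]
740 [0.42248334 0.11537916 0.14001511] [0.62660112 0.17218712 0.18307692] [ 0.9987257   0.04863338 -0.01348034  0.4715003   0.154479    0.16330074]
scene 70 ((0.45379751920700073, 0.012432247400283813), (0.06327927112579346, 0.08558688312768936), 2.4163713455200195)
[ 0.44904949 -0.01799058  0.00688887]
491 [0.42300007 0.11272408 0.14006513] [0.63249498 0.17170935 0.18478938] [ 0.9932375  -0.05752861 -0.1008449   0.500003    0.15077241  0.16380742]
[0.481 0.054 0.01 ]
[ 0.483 -0.025  0.016]
[ 0.426 -0.028  0.009]
[0.423 0.046 0.012]
[0.617 0.134 0.14 ]
[0.521 0.159 0.167]
[0.481 0.154 0.166]
```

```bash
python3 -m creep '[{"jaw":-1,"xyz":[0.048,-0.021,0],"dr":[0,0,0]},{"jaw":-1,"xyz":[0.048,-0.021,0],"dr":[0,0,0]},{"jaw":-1,"xyz":[0.048,-0.021,0],"dr":[0,0,0]},{"jaw":-1,"xyz":[0.048,-0.021,0],"dr":[0,0,0]},{"jaw":-1,"xyz":[0.048,-0.021,0],"dr":[0,0,0]},{"jaw":-1,"xyz":[0.048,-0.021,0],"dr":[0,0,0]},{"jaw":-1,"xyz":[0.048,-0.021,0],"dr":[0,0,0]},{"jaw":-1,"xyz":[0.046,-0.021,0],"dr":[0,0,0]},{"jaw":-1,"xyz":[0,0,0.02],"dr":[0,0,-8]},{"jaw":-1,"xyz":[0,0,0.02],"dr":[0,0,-8]},{"jaw":-1,"xyz":[0,0,0],"dr":[0,0,0]}]' 30
python3 - <<'E'
from h import *
d=snap('wrist'); save(d,'w1.png'); s,p,r=st();print(s['time'],p,r.round(3),s['ft_force'],np.round(s['joint_pos'],2))
X=pts(d)
m=(abs(X[...,2]-.035)<.005)&(np.hypot(X[...,0]-.521,X[...,1]+.325)<.06)
x=X[m][:,:2].astype(np.float32); print(len(x),cv2.minAreaRect(x),X[m][:,2].mean())
E
```

```text
time: 1.52
tool_pos: [0.5198, -0.3259, 0.2033]
orientation: [-0.002, 0.952, 0.305, -0.001]
ft_force: [0.4, -0.7, 0.6]
finger_gap: 0.999
1.575 [ 0.52054539 -0.32637425  0.20459731] [[ 0.816  0.579 -0.001]
 [ 0.579 -0.816  0.001]
 [-0.    -0.002 -1.   ]] [ 0.65847748 -0.38916368  0.91416224] [ 0.95  0.51 -0.59  1.68  0.32  1.05 -0.69]
2624 ((0.5205808877944946, -0.3265933394432068), (0.040381889790296555, 0.05992285907268524), 38.29048156738281) 0.03539227404150493
```

View pics/w1.png

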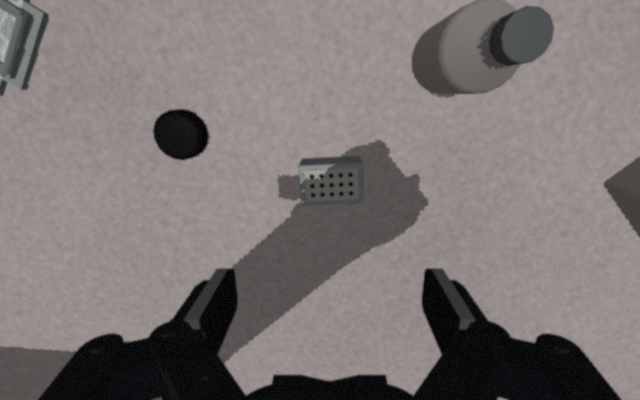

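The view is clear: the block is at (331,182) between the open fingers and its edges are parallel to them. The fit gives 40.4×59.9 mm at 38.3°, which matches the given size. I'll turn 2.9°, descend and grip.

```bash
python3 -m creep '[{"jaw":-1,"xyz":[0,0,0.05],"dr":[0,0,-2.9]},{"jaw":-1,"xyz":[0,0,0.05],"dr":[0,0,0]},{"jaw":-1,"xyz":[0,0,0.05],"dr":[0,0,0]},{"jaw":-1,"xyz":[0,0,0.028],"dr":[0,0,0]},{"jaw":-1,"xyz":[0,0,0],"dr":[0,0,0]},{"jaw":1,"xyz":[0,0,0],"dr":[0,0,0]},{"jaw":1,"xyz":[0,0,0],"dr":[0,0,0]},{"jaw":1,"xyz":[0,0,0],"dr":[0,0,0]},{"jaw":1,"xyz":[0,0,0],"dr":[0,0,0]},{"jaw":1,"xyz":[0,0,0],"dr":[0,0,0]}]' 40
```

```text
time: 2.82
tool_pos: [0.5229, -0.3275, 0.0298]
orientation: [0.002, 0.944, 0.329, 0.001]
ft_force: [-1.3, 1.0, 6.8]
finger_gap: 0.686
```

```bash
python3 -m creep '[{"jaw":1,"xyz":[0,0,-0.04],"dr":[0,0,0]},{"jaw":1,"xyz":[0,0,-0.06],"dr":[0,0,0]},{"jaw":1,"xyz":[0,0,-0.06],"dr":[0,0,0]},{"jaw":1,"xyz":[0.0185,-0.046,0],"dr":[0,0,0]},{"jaw":1,"xyz":[0.0185,-0.046,0],"dr":[0,0,0]},{"jaw":1,"xyz":[0.0185,-0.046,0],"dr":[0,0,0]},{"jaw":1,"xyz":[0.0185,-0.046,0],"dr":[0,0,0]},{"jaw":1,"xyz":[0.0185,-0.046,0],"dr":[0,0,0]},{"jaw":1,"xyz":[0,0,0],"dr":[0,0,8.7]},{"jaw":1,"xyz":[0,0,0],"dr":[0,0,8.7]},{"jaw":1,"xyz":[0,0,0],"dr":[0,0,8.7]},{"jaw":1,"xyz":[0,0,0],"dr":[0,0,8.7]},{"jaw":1,"xyz":[0,0,0],"dr":[0,0,0]}]'
python3 - <<'E'
from h import *
d=snap('wrist'); save(d,'w2.png'); s,p,r=st();print(s['time'],p,r.round(3),s['ft_force'],s['finger_gap'])
X=pts(d)
c=np.array([.4535,.0115]); rr=np.hypot(X[...,0]-c[0],X[...,1]-c[1])
for lo,hi in((.015,.022),(.0165,.022)):
    m=(X[...,2]>lo)&(X[...,2]<hi)&(rr<.06); x=X[m][:,:2].astype(np.float32); print('lip',len(x),cv2.minAreaRect(x))
m=(X[...,2]>.003)&(X[...,2]<.0085)&(rr<.036);x=X[m][:,:2].astype(np.float32); print('floor',len(x),cv2.minAreaRect(x),X[m][:,2].mean())
T=d['world_to_cam'];q=T[:3,:3]@p+T[:3,3]
m=(d['depth']>0)&(np.linalg.norm(X-p,axis=-1)<.07)
x=X[m]; t=x[abs(x[:,2]-np.percentile(x[:,2],50))<.1]; print('near hand z pct',np.percentile(t[:,2],[1,25,50,75,99]))
E
```

```text
time: 4.45
tool_pos: [0.4506, -0.0889, 0.1878]
orientation: [0.0, 0.999, 0.032, 0.0]
ft_force: [0.5, -0.5, -3.0]
finger_gap: 0.691
4.5 [ 0.45063829 -0.08886327  0.18775342] [[ 0.998  0.067  0.001]
 [ 0.067 -0.998 -0.001]
 [ 0.001  0.001 -1.   ]] [-0.85866112 -0.21856274 -2.3978138 ] 0.6837356749834105
lip 1460 ((0.45382192730903625, 0.011022008955478668), (0.06135893985629082, 0.08170506358146667), 3.7198994159698486)
lip 779 ((0.45410385727882385, 0.010712068527936935), (0.060837239027023315, 0.08080645650625229), 3.717062473297119)
floor 3118 ((0.45362675189971924, 0.011947175487875938), (0.07149586081504822, 0.06440004706382751), 2.922227621078491) 0.006202112475978459
near hand z pct [0.16310819 0.19332692 0.2031205  0.23298654 0.25461288]
```

View pics/w2.png

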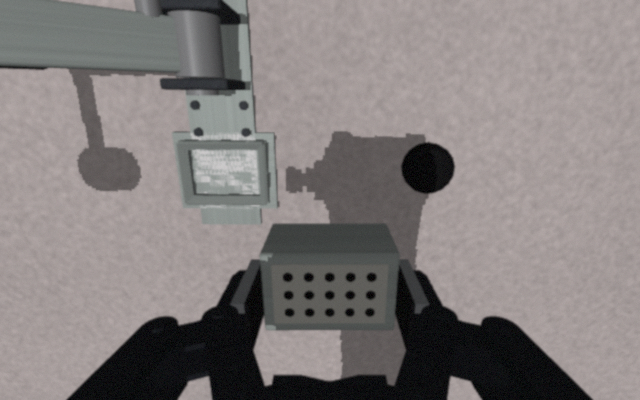

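The block is held square: its top spans (270–392, 258–328). The pocket is at (228,172) and clear. The lip fit of 61×81 mm at 3.7° matches the given size. Next I measure the block in the hand.

```bash
python3 - <<'E'
from h import *
d=load('wrist'); s,p,r=st(); X=pts(d)
v,u=np.mgrid[:400,:640]; box=(u>262)&(u<400)&(v>215)&(v<335)
x=X[(u>290)&(u<370)&(v>265)&(v<320)]; 
A=np.c_[x[:,:2],np.ones(len(x))]; k=np.linalg.lstsq(A,x[:,2],rcond=None)[0]; print('top plane slope',k[:2],'z',x[:,2].mean())
m=box&(abs(X[...,2]-x[:,2].mean())<.004); y=((X[m]-p)@r)[:,:2].astype(np.float32)
print('block in tool',cv2.minAreaRect(y))
n=np.array([.4540,.0109,p[2]]);print('to nest in tool',(n-p)@r,'yaw',np.degrees(np.arctan2(r[1,0],r[0,0])))
E
```

```text
top plane slope [0.49930646 0.03608608] z 0.1943482645064137
block in tool ((-0.0010119043290615082, 0.0005972608923912048), (0.041140083223581314, 0.06005195528268814), 0.3638662099838257)
to nest in tool [ 9.99675539e-03 -9.93180259e-02 -7.52218523e-05] yaw 3.8177327385917224
```

```bash
python3 - <<'E'
from h import *
d=load('wrist'); s,p,r=st(); X=pts(d); Y=(X-p)@r
for v in range(218,340,6): print(v,np.median(Y[v,310:350],axis=0).round(4),np.median(Y[v,275:290],axis=0).round(4),np.median(Y[v,375:388],axis=0).round(4))
E
```

```text
218 [-0.0417  0.0005  0.1878] [-0.0416 -0.0489  0.1876] [-0.0419  0.054   0.1878]
224 [0.0186 0.0005 0.0263] [ 0.0186 -0.0239  0.0262] [0.0184 0.0269 0.0267]
230 [0.0186 0.0006 0.0186] [ 0.0186 -0.0229  0.0188] [0.0185 0.0258 0.0186]
236 [0.0185 0.0005 0.0117] [ 0.0186 -0.0219  0.0117] [0.0186 0.0247 0.0114]
242 [0.0185 0.0005 0.0052] [ 0.0188 -0.0209  0.0048] [0.0186 0.0237 0.0049]
248 [ 0.0186  0.0005 -0.0008] [ 0.0186 -0.0196 -0.0009] [ 0.0187  0.0228 -0.0011]
254 [ 0.0179  0.0005 -0.005 ] [ 0.0181 -0.0197 -0.0054] [ 0.0178  0.0221 -0.005 ]
260 [ 0.0153  0.0005 -0.0055] [ 0.0155 -0.0197 -0.0059] [ 0.0153  0.0223 -0.0056]
266 [ 0.0126  0.0005 -0.0059] [ 0.0128 -0.0198 -0.0062] [ 0.0128  0.0225 -0.0063]
272 [ 0.0099  0.0005 -0.0062] [ 0.0098 -0.0199 -0.0061] [ 0.0096  0.0225 -0.0058]
278 [ 0.007   0.0005 -0.0062] [ 0.007  -0.0201 -0.0063] [ 0.0069  0.0228 -0.0062]
284 [ 0.0038  0.0005 -0.006 ] [ 0.004  -0.0201 -0.0062] [ 0.0038  0.0228 -0.006 ]
290 [ 0.0008  0.0005 -0.006 ] [ 0.0008 -0.0204 -0.0059] [ 0.0007  0.023  -0.0059]
296 [-0.0022  0.0005 -0.0061] [-0.0022 -0.0203 -0.0061] [-0.0024  0.023  -0.0059]
302 [-0.0053  0.0004 -0.0061] [-0.0054 -0.0207 -0.006 ] [-0.0056  0.0232 -0.0058]
308 [-0.0086  0.0004 -0.006 ] [-0.0084 -0.0208 -0.0061] [-0.0086  0.0234 -0.0059]
314 [-0.0117  0.0006 -0.0061] [-0.0115 -0.0208 -0.0063] [-0.0118  0.0235 -0.006 ]
320 [-0.0149  0.0004 -0.0061] [-0.015  -0.0212 -0.006 ] [-0.0152  0.0236 -0.0058]
326 [-0.0186  0.0004 -0.0056] [-0.0187 -0.0212 -0.0055] [-0.0186  0.024  -0.0056]
332 [-0.1861  0.0003  0.1871] [-0.186  -0.0559  0.1871] [-0.1865  0.0612  0.1874]
338 [-0.195   0.0003  0.1873] [-0.1948 -0.0562  0.1871] [-0.1952  0.0605  0.1873]
```

```bash
python3 -m creep '[{"jaw":1,"xyz":[0.0111,-0.04,0],"dr":[0,0,0]},{"jaw":1,"xyz":[0,-0.04,0],"dr":[0,0,0]},{"jaw":1,"xyz":[0,-0.0198,0.03],"dr":[0,0,0]},{"jaw":1,"xyz":[0,0,0.05],"dr":[0,0,0]},{"jaw":1,"xyz":[0,0,0.05],"dr":[0,0,0]},{"jaw":1,"xyz":[0,0,0],"dr":[0,0,0]},{"jaw":1,"xyz":[0,0,0],"dr":[0,0,0]}]'
python3 - <<'E'
from h import *
s,p,r=st(); b=p+r@np.array([-.0011,.0005,0]);n=np.array([.4540,.0109,p[2]]);print(p,'err tool',(n-b)@r,'yaw',np.degrees(np.arctan2(r[1,0],r[0,0])),s['ft_force'])
E
```

```text
time: 5.38
tool_pos: [0.4565, 0.0117, 0.0587]
orientation: [-0.0, 0.999, 0.032, 0.001]
ft_force: [0.5, 0.3, -2.5]
finger_gap: 0.692
[0.45651406 0.01169559 0.05867071] err tool [-1.46022320e-03  1.31419391e-04 -4.33400710e-06] yaw 3.7061132238051386 [ 0.54718629  0.27948715 -2.52936229]
```

```bash
python3 -m creep '[{"jaw":1,"xyz":[-0.0014,0,0.008],"dr":[0,0,0]},{"jaw":1,"xyz":[0,0,0.006],"dr":[0,0,0]},{"jaw":1,"xyz":[0,0,0.005],"dr":[0,0,0]},{"jaw":1,"xyz":[0,0,0.005],"dr":[0,0,0]},{"jaw":1,"xyz":[0,0,0],"dr":[0,0,0]},{"jaw":1,"xyz":[0,0,0],"dr":[0,0,0]}]'
python3 - <<'E'
from h import *
d=snap('side'); X=pts(d); P=(X-[.454,.0109,0]);m=(np.hypot(P[...,0],P[...,1])<.03)&(X[...,2]>.03)&(X[...,2]<.055); print('top z',np.median(X[m][:,2]),len(X[m]))
s,p,r=st(); b=p+r@np.array([-.0011,.0005,0]);n=np.array([.4540,.0109,p[2]]);print(p,'err tool',(n-b)@r,s['ft_force'])
E
```

```text
time: 6.12
tool_pos: [0.4548, 0.0113, 0.0349]
orientation: [0.001, 0.999, 0.032, 0.001]
ft_force: [-4.7, -1.6, 21.3]
finger_gap: 0.691
top z 0.040219401986974934 185
[0.45485947 0.01130206 0.03489805] err tool [ 2.16601867e-04 -1.53661753e-04 -8.56228737e-07] [-5.69503058 -1.40789235 20.79246962]
```

```bash
python3 -m creep '[{"jaw":1,"xyz":[0,0,-0.001],"dr":[0,0,0]},{"jaw":-1,"xyz":[0,0,0],"dr":[0,0,0]},{"jaw":-1,"xyz":[0,0,0],"dr":[0,0,0]},{"jaw":-1,"xyz":[0,0,0],"dr":[0,0,0]},{"jaw":-1,"xyz":[0,0,-0.02],"dr":[0,0,0]},{"jaw":-1,"xyz":[0,0,-0.05],"dr":[0,0,0]},{"jaw":-1,"xyz":[0,0,-0.06],"dr":[0,0,0]},{"jaw":-1,"xyz":[0,0,-0.06],"dr":[0,0,0]},{"jaw":-1,"xyz":[0,0,0],"dr":[0,0,0]}]'
python3 - <<'E'
from h import *
d=snap('wrist'); save(d,'w3.png'); s,p,r=st();print(s['time'],p,r.round(3),s['finger_gap'],np.round(s['joint_pos'],2))
X=pts(d); c=np.array([.4540,.0109])
m=(abs(X[...,2]-.041)<.005)&(np.hypot(X[...,0]-c[0],X[...,1]-c[1])<.06)
x=X[m]; print(cv2.minAreaRect(x[:,:2].astype(np.float32)),x[:,2].mean())
k=np.linalg.lstsq(np.c_[x[:,:2],np.ones(len(x))],x[:,2],rcond=None)[0]; print('slope',k[:2])
d=snap('side');X=pts(d); a=np.radians(3.7); M=np.array([[np.cos(a),-np.sin(a),0],[np.sin(a),np.cos(a),0],[0,0,1]])
o=np.array([.4540,.0109,0])+.105*M[:,0]; S=(X-o)@M; np.save('/tmp/S.npy',S)
m=(S[...,0]>.045)&(S[...,0]<.1)&(S[...,2]>.07)&(abs(S[...,1])<.2); y=S[m]; print('kick',o,len(y),y.min(0),y.max(0))
t=y[y[:,2]>.115]; print(t.mean(0),t.min(0),t.max(0))
save(d,'s3.png')
m=(S[...,0]<-.025)&(S[...,0]>-.075)&(S[...,2]>.12)&(abs(S[...,1])<.2); y=S[m]; print('bar',len(y),y.mean(0),y.min(0),y.max(0))
E
```

```text
time: 7.3
tool_pos: [0.4573, 0.0115, 0.2287]
orientation: [0.001, 0.999, 0.032, 0.005]
ft_force: [1.3, 0.0, -0.8]
finger_gap: 1.003
7.35 [0.45552406 0.01101147 0.22630915] [[ 0.998  0.063  0.005]
 [ 0.063 -0.998 -0.002]
 [ 0.005  0.002 -1.   ]] 1.0035389414018594 [ 0.57  0.2  -0.73  2.03  0.17  0.96 -1.75]
((0.4534306228160858, 0.010659759864211082), (0.03954785317182541, 0.060002151876688004), 3.8930530548095703) 0.0413762292097193
slope [-0.01463812 -0.0003687 ]
kick [0.55878114 0.01767589 0.        ] 91 [0.04727797 0.01314127 0.07034928] [0.0782739  0.12074114 0.14685522]
[0.06644195 0.10943392 0.1356205 ] [0.06008095 0.09266541 0.12169831] [0.0782739  0.12074114 0.14685522]
bar 228 [-0.05815915  0.10788765  0.30009423] [-0.07499126  0.00497201  0.15342041] [-0.02502854  0.14769244  0.59224949]
```

View pics/w3.png

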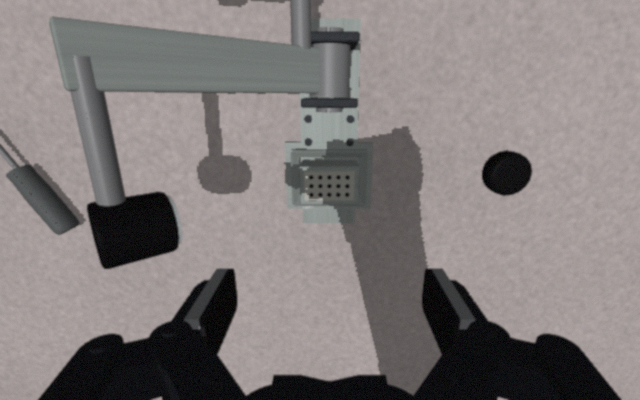

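The block sits in the pocket at (329,185). The fit puts it 0.7 mm from centre and 0.2° off square, with its top at 41.4 mm. The bar runs from (85,60) to (110,200), and the kickstand is out of view at the top. I'll close the jaws and go to the +y side of the foot.

```bash
python3 -m creep '[{"jaw":1,"xyz":[0,0,-0.03],"dr":[0,0,0]},{"jaw":1,"xyz":[0.045,-0.039,0],"dr":[0,0,0]},{"jaw":1,"xyz":[0.045,-0.039,0],"dr":[0,0,0]},{"jaw":1,"xyz":[0.045,-0.039,0],"dr":[0,0,0]},{"jaw":1,"xyz":[0.045,-0.039,0],"dr":[0,0,0]},{"jaw":1,"xyz":[0,0,0],"dr":[0,0,0]},{"jaw":1,"xyz":[0,0,0],"dr":[0,0,0]}]'
python3 - <<'E'
from h import *
d=snap('wrist'); save(d,'w4.png'); s,p,r=st()
o=np.array([.5588,.0177,0]);a=np.radians(3.7);M=np.array([[np.cos(a),-np.sin(a),0],[np.sin(a),np.cos(a),0],[0,0,1]])
print(s['time'],'tcp in stand',(p-o)@M,s['finger_gap'],(M.T@r).round(3))
S=(pts(d)-o)@M
m=(S[...,0]>.04)&(S[...,0]<.1)&(S[...,2]>.1)&(S[...,2]<.16)&(S[...,1]>.05)&(S[...,1]<.135);y=S[m]; print('foot',len(y),y.mean(0) if len(y) else 0,y.min(0),y.max(0))
E
```

```text
time: 8.28
tool_pos: [0.6223, 0.1783, 0.2514]
orientation: [0.0, 0.999, 0.032, -0.002]
ft_force: [-0.0, 0.3, -0.3]
finger_gap: 0.003
8.325 tcp in stand [0.07390723 0.15523478 0.25225449] 0.0035949060561293058 [[ 1.    -0.001 -0.004]
 [-0.001 -1.    -0.001]
 [-0.004  0.001 -1.   ]]
foot 1047 [0.07237483 0.09659716 0.13145784] [0.06246931 0.05738779 0.10017928] [0.07953862 0.11934011 0.14838483]
```

View pics/w4.png

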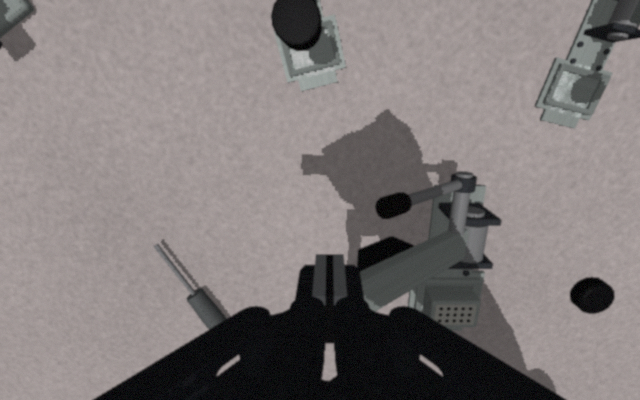

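The foot is at (393,205) and measures y 0.057–0.119, z about 0.13 in the stand frame, as predicted. The fingers are clear on its +y side. I'll descend and push towards -y while rising slightly.

```bash
python3 -m creep '[{"jaw":1,"xyz":[0,0,0.04],"dr":[0,0,0]},{"jaw":1,"xyz":[0,0,0.04],"dr":[0,0,0]},{"jaw":1,"xyz":[0,0,0.038],"dr":[0,0,0]},{"jaw":1,"xyz":[0,0,0],"dr":[0,0,0]},{"jaw":1,"xyz":[0,0.0175,0],"dr":[0,0,0]},{"jaw":1,"xyz":[0,0.0175,-0.005],"dr":[0,0,0]},{"jaw":1,"xyz":[0,0.0175,-0.005],"dr":[0,0,0]},{"jaw":1,"xyz":[0,0.0175,-0.005],"dr":[0,0,0]},{"jaw":1,"xyz":[0,0.0175,-0.005],"dr":[0,0,0]},{"jaw":1,"xyz":[0,0.0175,-0.005],"dr":[0,0,0]},{"jaw":1,"xyz":[0,0.0175,-0.005],"dr":[0,0,0]},{"jaw":1,"xyz":[0,0.0175,0],"dr":[0,0,0]},{"jaw":1,"xyz":[0,0,0],"dr":[0,0,0]},{"jaw":1,"xyz":[0,0,0],"dr":[0,0,0]},{"jaw":1,"xyz":[0,0,0],"dr":[0,0,0]}]'
python3 - <<'E'
from h import *
s,p,r=st()
o=np.array([.5588,.0177,0]);a=np.radians(3.7);M=np.array([[np.cos(a),-np.sin(a),0],[np.sin(a),np.cos(a),0],[0,0,1]])
print(s['time'],'tcp in stand',(p-o)@M,s['ft_force'])
for n in('scene','side'):
    d=snap(n); save(d,n+'5.png'); S=(pts(d)-o)@M
    m=(S[...,0]>.05)&(S[...,0]<.095)&(S[...,2]>.05)&(S[...,2]<.2)&(S[...,1]<-.02)&(S[...,1]>-.15);y=S[m]
    print(n,len(y),y.mean(0) if len(y) else 0, y.min(0) if len(y) else 0)
a=cv2.imread('pics/scene5.png')[190:270,290:420];b=cv2.imread('pics/side5.png')[190:290,260:400]
cv2.imwrite('pics/c5.png',np.hstack([cv2.resize(a,(400,360),interpolation=2),cv2.resize(b,(400,360),interpolation=2)]))
E
```

```text
time: 10.2
tool_pos: [0.6324, 0.0401, 0.1661]
orientation: [-0.0, 0.999, 0.033, -0.0]
ft_force: [0.0, 0.3, -0.0]
finger_gap: -0.002
10.2 tcp in stand [0.07487079 0.01755535 0.1660863 ] [ 0.02190057  0.33087879 -0.0486976 ]
scene 100 [ 0.07203405 -0.059732    0.09423735] [ 0.05953873 -0.09359041  0.07780833]
side 108 [ 0.06637934 -0.06002806  0.09138288] [ 0.0580469  -0.09287277  0.07687576]
```

View pics/c5.png

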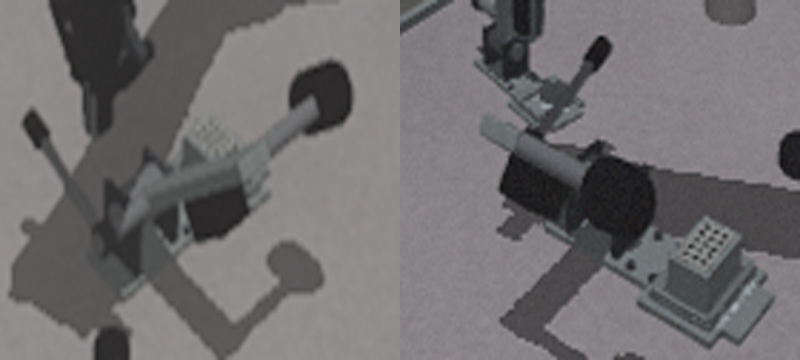

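The kickstand is down: in the left half it runs from its pivot to the foot at (37,128), and the foot end measures y −0.093, z about 0.094 against an expected −0.092/0.094 at the stop. The frame is still leaning and the block is still seated. Now I go to the bar.

```bash
python3 -m creep '[{"jaw":1,"xyz":[0,0,-0.05],"dr":[0,0,0]},{"jaw":1,"xyz":[0,0,-0.045],"dr":[0,0,0]},{"jaw":-1,"xyz":[-0.031,-0.03,0],"dr":[0,0,0]},{"jaw":-1,"xyz":[-0.031,-0.03,0],"dr":[0,0,0]},{"jaw":-1,"xyz":[-0.031,-0.03,0],"dr":[0,0,0]},{"jaw":-1,"xyz":[-0.032,-0.03,0],"dr":[0,0,0]},{"jaw":-1,"xyz":[0,0,0],"dr":[0,0,0]},{"jaw":-1,"xyz":[0,0,0],"dr":[0,0,0]}]' 40
python3 - <<'E'
from h import *
s,p,r=st()
o=np.array([.5588,.0177,0]);a=np.radians(3.7);M=np.array([[np.cos(a),-np.sin(a),0],[np.sin(a),np.cos(a),0],[0,0,1]])
print(s['time'],'tcp in stand',(p-o)@M,s['finger_gap'])
d=snap('wrist'); save(d,'w6.png'); S=(pts(d)-o)@M
m=(S[...,0]>-.075)&(S[...,0]<-.025)&(S[...,2]>.14)&(S[...,2]<.19)&(abs(S[...,1]-.138)<.03);y=S[m]
print(len(y),y.mean(0),y.min(0),y.max(0)); 
for x in(-.07,-.05,-.03):
    t=y[abs(y[:,0]-x)<.004]; print(x,t[:,1].min(),t[:,1].max(),t[:,2].max(),len(t))
E
```

```text
time: 11.3
tool_pos: [0.5007, 0.1505, 0.2616]
orientation: [0.0, 0.999, 0.032, 0.0]
ft_force: [0.7, -0.1, 0.5]
finger_gap: 0.997
11.3 tcp in stand [-0.04942041  0.13626632  0.26157878] 0.9972907881524397
1379 [-0.04901313  0.13796177  0.16686904] [-0.07496279  0.13006061  0.16034231] [-0.02501121  0.14604397  0.17084039]
-0.07 0.13075517172652798 0.14603429168256513 0.1701100546198466 193
-0.05 0.1300950572322993 0.1458311067479665 0.16988501754757454 232
-0.03 0.1302932309484491 0.1455037183510797 0.17084038595564766 236
```

View pics/w6.png

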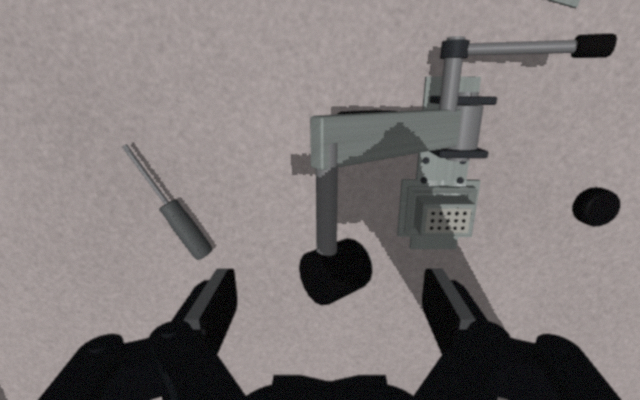

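The bar is between the fingers, at (327,165)–(327,250). Its axis is at y 0.138, z 0.162 in the stand frame, as predicted. I'll descend and grip it.

```bash
python3 -m creep '[{"jaw":-1,"xyz":[0,-0.0015,0.04],"dr":[0,0,0]},{"jaw":-1,"xyz":[0,0,0.04],"dr":[0,0,0]},{"jaw":-1,"xyz":[0,0,0.025],"dr":[0,0,0]},{"jaw":-1,"xyz":[0,0,0],"dr":[0,0,0]},{"jaw":1,"xyz":[0,0,0],"dr":[0,0,0]},{"jaw":1,"xyz":[0,0,0],"dr":[0,0,0]},{"jaw":1,"xyz":[0,0,0],"dr":[0,0,0]},{"jaw":1,"xyz":[0,0,0],"dr":[0,0,0]},{"jaw":1,"xyz":[0,0,0],"dr":[0,0,0]},{"jaw":1,"xyz":[0,0,0],"dr":[0,0,0]}]' 30
python3 - <<'E'
from h import *
s,p,r=st()
o=np.array([.5588,.0177,0]);a=np.radians(3.7);M=np.array([[np.cos(a),-np.sin(a),0],[np.sin(a),np.cos(a),0],[0,0,1]])
q=(p-o)@M;print('tcp in stand',q,s['finger_gap'],s['ft_force'])
t=np.linspace(.87,0.01,11); y=.18*np.sin(t);z=.045+.18*np.cos(t)
print(np.c_[-(np.diff(y)),-np.diff(z)].round(4))
E
```

```text
time: 12.6
tool_pos: [0.5006, 0.1529, 0.1568]
orientation: [-0.0, 0.999, 0.032, 0.001]
ft_force: [-0.4, 2.8, 3.3]
finger_gap: 0.175
tcp in stand [-0.04938388  0.13864373  0.15680919] 0.17508815535593905 [-0.40121034  2.75618049  3.30678425]
[[ 0.0105 -0.0114]
 [ 0.0114 -0.0104]
 [ 0.0123 -0.0094]
 [ 0.013  -0.0083]
 [ 0.0137 -0.0072]
 [ 0.0143 -0.006 ]
 [ 0.0147 -0.0047]
 [ 0.0151 -0.0035]
 [ 0.0153 -0.0021]
 [ 0.0155 -0.0008]]
```

```bash
python3 -m creep '[{"jaw":1,"xyz":[0,0.0105,-0.0114],"dr":[0,0,0]},{"jaw":1,"xyz":[0,0.0114,-0.0104],"dr":[0,0,0]},{"jaw":1,"xyz":[0,0.0123,-0.0094],"dr":[0,0,0]},{"jaw":1,"xyz":[0,0.013,-0.0083],"dr":[0,0,0]},{"jaw":1,"xyz":[0,0.0137,-0.0072],"dr":[0,0,0]},{"jaw":1,"xyz":[0,0.0143,-0.006],"dr":[0,0,0]},{"jaw":1,"xyz":[0,0.0147,-0.0047],"dr":[0,0,0]},{"jaw":1,"xyz":[0,0.0151,-0.0035],"dr":[0,0,0]},{"jaw":1,"xyz":[0,0.0153,-0.0021],"dr":[0,0,0]},{"jaw":1,"xyz":[0,0.008,-0.0008],"dr":[0,0,0]},{"jaw":1,"xyz":[0,0.0065,0],"dr":[0,0,0]},{"jaw":1,"xyz":[0,0,0],"dr":[0,0,0]},{"jaw":1,"xyz":[0,0,0],"dr":[0,0,0]},{"jaw":1,"xyz":[0,0,0],"dr":[0,0,0]},{"jaw":1,"xyz":[0,0,0],"dr":[0,0,0]}]'
cat > chk.py <<'E'
from h import *
s,p,r=st()
o=np.array([.5588,.0177,0]);a=np.radians(3.7);M=np.array([[np.cos(a),-np.sin(a),0],[np.sin(a),np.cos(a),0],[0,0,1]])
q=(p-o)@M;print(s['time'],'tcp in stand',q,s['finger_gap'],s['ft_force'])
for n in('scene','side','wrist'):
    d=snap(n); save(d,n+'7.png'); S=(pts(d)-o)@M
    for nm,lo,hi in(('lamp',[-.14,-.06,.19],[-.095,.06,.26]),('blocktop',[-.14,-.06,.036],[-.07,.06,.046]),('mast',[-.03,-.06,.09],[.03,.06,.22]),('foot',[.05,-.16,.002],[.095,-.05,.06])):
        y=S[np.all((S>lo)&(S<hi),-1)]
        if len(y)>20: print(n,nm,len(y),np.median(y,0).round(4),np.percentile(y,2,0).round(4),np.percentile(y,98,0).round(4))
        if len(y)>20 and nm=='mast':
            print('  dy/dz',np.polyfit(y[:,2],y[:,1],1))
        if len(y)>100 and nm=='blocktop': print(cv2.minAreaRect(y[:,:2].astype(np.float32)))
a=cv2.imread('pics/scene7.png')[170:270,280:420];b=cv2.imread('pics/side7.png')[150:290,250:400]
cv2.imwrite('pics/c7.png',np.hstack([cv2.resize(a,(400,380),interpolation=2),cv2.resize(b,(400,380),interpolation=2)]))
E
python3 chk.py
```

```text
time: 14.48
tool_pos: [0.5087, 0.0177, 0.2202]
orientation: [0.0, 0.999, 0.032, -0.0]
ft_force: [-1.4, 2.5, 5.4]
finger_gap: 0.175
14.475 tcp in stand [-0.04997466  0.00318407  0.22015921] 0.17487115911996656 [-1.36679405  2.4621932   5.39089663]
scene lamp 82 [-0.1045  0.0224  0.2244] [-0.1191  0.0115  0.1929] [-0.0958  0.0269  0.2405]
scene blocktop 168 [-0.1033  0.0027  0.0425] [-0.1258 -0.0286  0.037 ] [-0.0847  0.031   0.0455]
((-0.10494545102119446, 0.0007314085960388184), (0.0622812882065773, 0.04636010155081749), 86.14310455322266)
scene mast 542 [0.0119 0.0104 0.17  ] [-0.0157 -0.0041  0.0914] [0.0198 0.0399 0.217 ]
  dy/dz [0.0562153  0.00844005]
scene foot 160 [ 0.0743 -0.0878  0.004 ] [ 0.052  -0.1574  0.0021] [ 0.094  -0.0524  0.043 ]
side lamp 404 [-0.1146  0.0174  0.2221] [-0.1266 -0.0114  0.1932] [-0.0961  0.0262  0.2377]
side blocktop 267 [-0.1077  0.004   0.04  ] [-0.1262 -0.0278  0.0363] [-0.0869  0.0306  0.0422]
((-0.10611265152692795, 0.0020418521016836166), (0.06091441959142685, 0.041094809770584106), 89.43328857421875)
side mast 793 [-0.0096  0.0111  0.1669] [-0.019  -0.0024  0.0935] [0.0159 0.0401 0.2166]
  dy/dz [0.03796224 0.01280469]
wrist blocktop 709 [-0.1046 -0.0201  0.0413] [-0.1251 -0.0296  0.0383] [-0.0862  0.0291  0.0429]
((-0.10586334019899368, -0.00032084062695503235), (0.04013652727007866, 0.059784892946481705), 0.2580890655517578)
wrist mast 4372 [0.0061 0.023  0.1846] [-0.0163 -0.0026  0.1376] [0.0179 0.0376 0.2101]
  dy/dz [0.11105934 0.00184265]
wrist foot 924 [ 0.0685 -0.0814  0.0285] [ 0.0607 -0.1047  0.0025] [ 0.0771 -0.0512  0.0473]
```

View pics/c7.png

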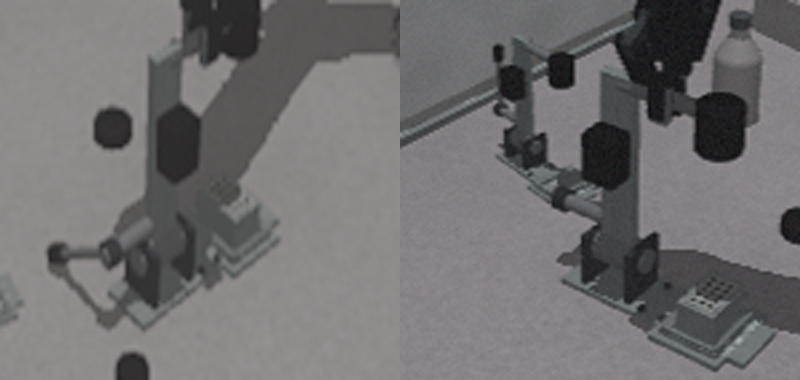

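```bash
python3 - <<'E'
from h import *
o=np.array([.5588,.0177,0]);a=np.radians(3.7);M=np.array([[np.cos(a),-np.sin(a),0],[np.sin(a),np.cos(a),0],[0,0,1]])
for n in('scene','side'):
    S=(pts(load(n))-o)@M
    for lo,hi in((.085,.105),(.105,.12),(.195,.205),(.205,.22),(.22,.232)):
        y=S[(abs(S[...,0])<.014)&(S[...,2]>lo)&(S[...,2]<hi)&(abs(S[...,1])<.02)]
        if len(y): print(n,lo,len(y),np.median(y[:,1]).round(4))
E
python3 -m creep '[{"jaw":1,"xyz":[0,0.001,0],"dr":[0,0,0]},{"jaw":1,"xyz":[0,0,0],"dr":[0,0,0]},{"jaw":1,"xyz":[0,0,0],"dr":[0,0,0]},{"jaw":1,"xyz":[0,0,0],"dr":[0,0,0]}]'
```

```text
scene 0.085 38 0.007
scene 0.105 18 0.0074
scene 0.195 21 0.009
scene 0.205 32 0.0092
scene 0.22 22 0.0093
side 0.085 62 0.0072
side 0.105 32 0.0078
side 0.195 37 0.009
side 0.205 49 0.0091
side 0.22 43 0.0096
time: 15.12
tool_pos: [0.5088, 0.0168, 0.2202]
orientation: [-0.0, 0.999, 0.032, -0.0]
ft_force: [-2.7, 3.6, 5.5]
finger_gap: 0.175
```

```bash
python3 -c "
from h import *
print(robot.hand_in())"
```

```text
the job is handed in; nothing more can be done
None
```

I completed all three steps in order and handed the job in at about 15 s, with the gripper still holding the frame upright. The hand-in gives no verdict, so these are my own last checks:

- **Block:** It is seated in the pocket and let go. The wrist camera put its centre within about 1 mm of the pocket's, about 0.3° off square, with its top 41 mm above the bench as it should be. The scene camera's rougher fit read a few degrees off square, but it had few points. Just after release a plane fit gave a tilt of about 0.015 rad; I did not refit it at the end.
- **Kickstand:** It is fully down. The foot's position matched the stop before I raised the frame, and again with the frame upright.
- **Frame:** The mast's face gave a lean of about 0.017 rad in both cameras. I then moved it 1 mm closer to upright, so I estimate about 0.012 rad, which I did not measure again. The jaws hold the bar at about 15 mm opening (the bar is 16 mm), with the grip set to 30 N and about 7 N at the wrist.
- **Bystanders:** I never touched the lens cap, bottle or screwdriver. I did not measure their final positions.

A first plane fit of the block in the hand suggested a steep tilt, but reading the depth row by row showed it was level. A 21 N push when seating the block was the largest wrist force I read.

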